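# Fit the mill cover over its hidden pin and hold it down

### The arm

A 6-joint arm with a two-finger parallel gripper is mounted at the origin on the work surface. World frame = base frame: x ahead of the robot, y to its left, z up, the work surface at z = 0. Lengths are in m, angles in degrees, forces in N, time in s.
With the tool pointing down it reaches from about 0.35 to 0.925 m from the base axis. Payload 6.4 kg.
Tool frame: the origin (TCP) lies on the centre line of the jaws, within the pads' length; the fingertips stand 17 mm ahead of it and the grasp point (between the pads) lies 2 mm behind it; z points along the fingers, y is the line along which they close (so a half turn about z gives the same grasp; the last joint's range is limited). The gripper opens to 94 mm and grips with 3 to 60 N. Pads are 16 mm wide; open, the fingers measure 119 mm over their backs; the gripper's body (75 mm by 177 mm) begins 78 mm behind the grasp point.
Start: joints at [62.962, 14.043, 89.255, -0, 76.702, -9.975], TCP at [0.191, 0.621, 0.222] pointing down, gripper open.
Joint ranges: [-179.41, 179.41], [-58.25, 129.5], [7.25, 145.43], [-54.29, 234.29], [11.92, 165.04], [-157.13, 157.13]. Speed limits (degrees/s): [147.25, 147.25, 180, 180, 180, 180].

### API

Orientations are given as [roll, pitch, yaw] about the fixed x, y, z axes, in that order (R = Rz(yaw) Ry(pitch) Rx(roll)).
In Python, from cell import * gives the robot as it stands.
- The arm moves only by the shell command python3 -m handwheel 'ROWS' [FORCE]. ROWS is JSON, a list of rows, each a list of 7 numbers: the shift along the world's x, y, z scaled (see below), then the turn, a rotation vector about the world's x, y, z scaled (see below), then the finger opening in mm, from 0 to 94. In form: [[dx, dy, dz, ax, ay, az, gripper], ...]. A call has 1 to 8 rows; each row is the pose to reach, as a shift and turn from the pose commanded when the call began; what a row does not reach only later rows make up. The controller multiplies each number of a shift by 0.2 m and each number of a turn by 0.5 rad. A row lasts 1/10 s, in which the tool goes at most 50 mm and 8.59 degrees, less where a joint would pass 70% of its speed; a pose out of reach is approached as far as the arm can. A call with a number of a shift or a turn outside -1 to 1 is refused whole. A call with a gripper value outside its range is refused whole. The fingers move at their own pace and stop on an object; FORCE is the grip in N (left out, the last holds). Time passes only in rows, so rows that repeat a pose let the fingers close. It gives the time, the measured TCP pose, the force, the opening and the grip force at its end, in the units of the state.
- sense(): the state, without advancing time (a new reading comes with each control period).
- grab_frame(name): name is "scene" or "top" or "wrist"; returns a dict with "color" (384x512x3 uint8, blue, green, red), "intrinsics" (3x3 intrinsics, pixels), "R" (3x3) and "t" (3): a world point X has camera coordinates R X + t. Camera axes: x right, y down, z forward; pixel columns grow to the right and rows downward; lengths in m; the calibration is good to about 2 mm. A picture is of the moment at which its call begins. There is no depth.
- job_done(): hands the job in; it is judged then, once.
The state is a dict: "clock": time; "qpos": joint angles; "joint_velocities": joint speeds; "joint_efforts": joint torques, N m; "tcp_pos": TCP position; "orientation": TCP orientation; "force": force on the tool from outside, world axes, zero at the start; "moment": the same for the moment, N m; "opening": opening from 0.0 (shut) to 1.0 (fully open); "grasp_force": force on a finger pad.
Only numpy, scipy, OpenCV 4.12 (cv2) and the standard library are available. Lean on these libraries where they do the work, as an engineer would, in place of code of your own. Each camera call takes 0.05 s, during which the arm holds its last target. There are 200 camera calls.

### The job

Pick up the loose grey cover by its red handle, set it square on the seed mill's sprung deck with the handle running from the mill's front to its back, and, keeping it gripped, slide it until the hole underneath finds the brass pin and the cover drops flush onto the deck. Then press the cover and deck fully down, and finish while still gripping the handle and holding it down, as one does to keep the mill running. Leave the other things on the counter where they are.

Things in the scene. Friction and masses are not known exactly. Their poses are not given: they have to be found in the camera images.
- cover: the loose cover, 0.25 kg or so: a grey plate 100 x 100 x 18 mm with an upright red handle bar on its top; origin at the centre of its underside. A blind round hole, 14 mm wide and 13 mm deep, is in the middle of the underside. It starts lying flat on the counter.
- cover_grip (a point): middle of the cover's red handle, 44 mm above the cover's underside, straight above the hole. The handle is 60 mm long (cover's x), 18 mm wide (cover's y, the way to grip it) and stands from 18 to 62 mm above the underside. z points up out of the cover.
- mill: the green seed mill, fixed to the counter: housing 170 (x) x 150 (y) x 70 mm, with a dark chute on its front (-x) face; origin at the centre of its underside, z up. In the middle of its top a sprung aluminium deck stands above the housing.
- deck_top (a point): centre of the top face of the mill's sprung deck, a 90 x 90 mm aluminium plate; moves down with the deck; 100 mm above the counter when the deck is up. Axes as the mill's. The deck's underside is 22 mm above the green housing when up.
- slot_mid (a point): middle of the dark slot in the deck, 10 mm above its top face (the height of the pin's tip). A brass pin, 10 mm thick, domed, stands 10 mm above the deck somewhere on the line along y through this point, 14 mm to one side to 14 mm to the other, wherever the coarseness is set: not reported, fixed sideways. The seated cover may thus lie off the deck's centre.
- deck (a joint): how far the deck is pressed down, in m: 0 up, 0.012 fully down. A spring pushes it up with about 5 N at 0 and 11 N at 0.012 (0.5 N per mm), so while the cover's underside rests on the pin's tip the deck gives, and when the hole comes over the pin the deck springs up. It takes some 10 N of push to hold it fully down.
- jar_mid (a point): amber glass jar with an orange lid, 64 mm across, 100 mm tall; to be left alone; this point is on its middle axis, 50 mm above its underside
- dish_mid (a point): steel food bowl, 72 mm across, 35 mm tall; to be left alone; this point is on its middle axis, 17 mm above its underside
- tin_mid (a point): steel can with a green label, 72 mm across, 100 mm tall; to be left alone; this point is on its middle axis, 50 mm above its underside
- mineral_mid (a point): terracotta-coloured mineral block 90 x 60 x 45 mm; to be left alone; this point is on its middle axis, 22 mm above its underside
- mug_mid (a point): blue mug, 80 mm across, 90 mm tall; to be left alone; this point is on its middle axis, 45 mm above its underside
- toy_mid (a point): wooden bird toy: 70 mm square foot, a stick with yellow, blue and red rings, 110 mm tall; to be left alone; this point is on its middle axis, 50 mm above its underside
There are look-alikes about, which are no part of the job. Leave any pink or turquoise look-alike of the cover alone.

How it is judged (in metres and radians):
On the way, in this order (a step that is already met when the one before it is completed fails the run):
1. the cover is lifted by its handle clear of the counter (height (world z) of cover_grip above 0.084 m and contact force between the fingers and cover above 1 N), for 0.1 s.
2. the held cover has dropped over the pin: flush on the deck, square (z of cover_grip in the frame of deck_top between 0.04 and 0.0465 m and x of cover_grip in the frame of deck_top between -0.025 and 0.025 m and y of cover_grip in the frame of deck_top between -0.025 and 0.025 m and angle between cover_grip's own z axis and vertical below 0.1 rad and angle between the x axis of cover_grip and the x axis of deck_top, either way round below 0.26 rad and contact force between the fingers and cover above 1 N), for 0.05 s.
At the end, for the whole second after the job is handed in: Cover gripped by the fingers, flush on the deck (handle centre 40 to 46.5 mm above it, so the pin is in the hole), level within 0.1 rad, square within 0.26 rad, within 25 mm of the deck centre in x and y, pushing on the mill with over 4 N and holding the deck more than 9.5 mm down (all of step 2 and value of joint deck above 0.0095 m and contact force between cover and mill above 4 N); the arm keeps its last pose, push and grip.
It fails at once if another thing on the counter is shifted by more than 30 mm (distance of any of jar_mid, dish_mid, tin_mid, mineral_mid, mug_mid, toy_mid from where it was at the start of the episode above 0.03 m).
It also fails if it takes over 42 s, if anything falls off the work surface, if the arm or the gripper's body presses on something with over 40 N, if the wrist force passes 120 N, or if a joint passes its speed limit or range.

## Working session

There is one attempt and no reset: what is moved stays moved. The work goes in short steps, Python scripts to look and compute and a shell command to move; the robot and the scene stay as the last step left them, time stands still between calls to the robot, and variables do not carry over. Pictures are saved under pics/ and viewed, at most 10 in all, crops included, and the job is handed in when it is done.

```bash
ls; mkdir -p pics; python3 - <<'E'
from cell import *
import cv2,pickle,numpy as np
d={n:grab_frame(n) for n in("scene","top","wrist")}
pickle.dump(d,open('f0.pkl','wb'))
for n in("scene","top"):cv2.imwrite(f'pics/{n}0.png',d[n]['color'])
for n in d:
  f=d[n];print(n,(-f['R'].T@f['t']).round(3),f['R'][2].round(2))
s=sense();print(s)
E
```

```text
pics
scene [ 1.62  -0.466  1.052] [-0.73  0.3  -0.61]
top [0.204 0.007 1.537] [ 0.2   0.   -0.98]
wrist [0.128 0.641 0.384] [ 0.22 -0.07 -0.97]
{'clock': 0.15, 'qpos': array([ 6.29618215e+01,  1.40753095e+01,  8.93062110e+01, -1.72913262e-03,
        7.67032821e+01, -9.97442748e+00]), 'joint_velocities': array([-0.00332961, -0.07780965, -0.15547698, -0.04666838,  0.01215168,
        0.01386808]), 'joint_efforts': array([-2.74884433e-04, -4.16264033e+01, -3.14981425e+01,  6.84513780e-02,
        3.16415448e-02, -1.04338249e-04]), 'tcp_pos': array([0.19052985, 0.62100265, 0.22161914]), 'orientation': array([-1.79916188e+02, -1.30317873e-02,  1.62936638e+02]), 'force': array([-0.78653691, -0.17783894,  0.5969332 ]), 'moment': array([-0.00251928, -0.02343099,  0.04830863]), 'grasp_force': 0.0, 'opening': 1.0001217820815425}
```

View pics/scene0.png

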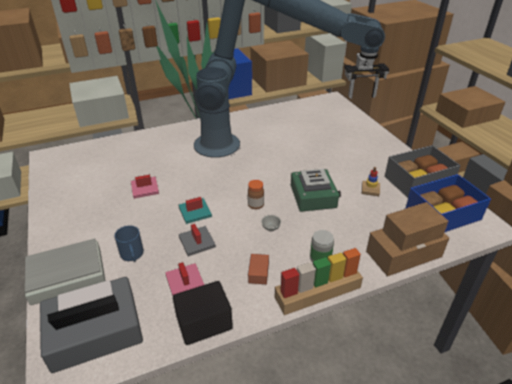

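View pics/top0.png

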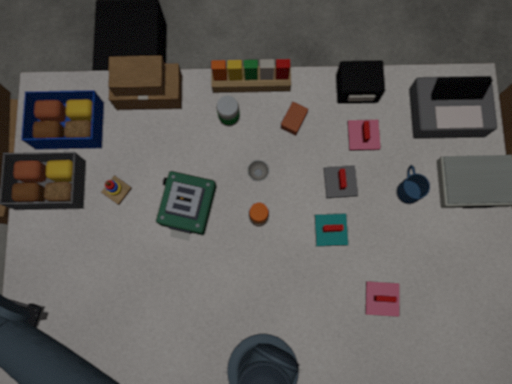

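The scene view shows the grey cover at about (197,238), the mill at (315,188), pink look-alikes at (145,186) and (185,280), and a turquoise one at (195,209). In the top view the candidates are grey (341,181), pink (364,135), pink (382,299) and turquoise (331,229). The grey one with the red handle fits, and I'll confirm it in a crop.

```bash
cat > h.py <<'E'
import cv2,numpy as np
def ray(f,p):
    K,R,t=f['intrinsics'],f['R'],f['t']
    return -R.T@t, R.T@np.linalg.solve(K,[p[0],p[1],1.])
def onz(f,p,z):
    c,d=ray(f,p); return c+d*(z-c[2])/d[2]
def tri(f,p,g,q):
    c,d=ray(f,p); e,k=ray(g,q); d=d/np.linalg.norm(d);k=k/np.linalg.norm(k)
    s=np.linalg.lstsq(np.c_[d,-k],e-c,rcond=None)[0]
    a,b=c+s[0]*d,e+s[1]*k; return (a+b)/2,np.linalg.norm(a-b)
def proj(f,X):
    v=f['intrinsics']@(f['R']@np.asarray(X)+f['t']); return v[:2]/v[2]
def blobs(f,mask,box,amin=20):
    x0,y0,x1,y1=box; m=np.zeros_like(mask); m[y0:y1,x0:x1]=mask[y0:y1,x0:x1]
    n,l,s,c=cv2.connectedComponentsWithStats(m)
    out=[]
    for i in range(1,n):
        if s[i,4]>=amin:
            ct=max(cv2.findContours((l==i).astype(np.uint8),0,1)[0],key=cv2.contourArea)
            out.append((s[i,4],c[i],ct))
    return sorted(out,key=lambda o:-o[0])
def red(im):
    h=cv2.cvtColor(im,cv2.COLOR_BGR2HSV)
    return (((h[...,0]<8)|(h[...,0]>172))&(h[...,1]>170)&(h[...,2]>70)).astype(np.uint8)
def green(im):
    h=cv2.cvtColor(im,cv2.COLOR_BGR2HSV)
    return ((h[...,0]>55)&(h[...,0]<85)&(h[...,1]>90)).astype(np.uint8)
E
python3 - <<'E'
from h import *
import pickle
d=pickle.load(open('f0.pkl','rb'));T,S=d['top'],d['scene']
a=blobs(T,red(T['color']),(320,160,362,200))[0];b=blobs(S,red(S['color']),(180,222,216,252))[0]
print(a[:2],b[:2],cv2.minAreaRect(a[2]),tri(T,a[1],S,b[1]))
bp=cv2.boxPoints(cv2.minAreaRect(a[2]));print(np.array([onz(T,p,.06) for p in bp]).round(3))
g=blobs(T,green(T['color']),(140,160,230,245))[0]
r=cv2.minAreaRect(g[2]);print(r);print(np.array([onz(T,p,.07) for p in cv2.boxPoints(r)]).round(3), onz(T,r[0],.07))
c=lambda f,x,y,w,h,s:cv2.resize(f['color'][y:y+h,x:x+w],None,fx=s,fy=s,interpolation=2)
o=np.vstack([np.hstack([c(T,145,160,80,80,3.7),c(T,310,150,80,80,3.7)]),np.hstack([c(S,275,150,80,80,3.7),c(S,160,200,80,80,3.7)])])
cv2.imwrite('pics/crop.png',o);print(o.shape)
E
```

```text
(np.int32(98), array([342.26530612, 177.89795918])) (np.int32(33), array([195.06060606, 229.75757576])) ((342.2804870605469, 178.02438354492188), (18.22120475769043, 5.411145210266113), 83.6598129272461) (array([ 0.57245108, -0.2593606 ,  0.05697046]), np.float64(0.0005989040695667608))
[[ 0.6   -0.249  0.06 ]
 [ 0.601 -0.265  0.06 ]
 [ 0.543 -0.268  0.06 ]
 [ 0.542 -0.252  0.06 ]]
((185.52354431152344, 202.3941192626953), (49.78554153442383, 53.90721893310547), 12.528807640075684)
[[0.439 0.314 0.07 ]
 [0.602 0.281 0.07 ]
 [0.565 0.132 0.07 ]
 [0.403 0.167 0.07 ]] [0.50145123 0.22346833 0.07      ]
(592, 592, 3)
```

View pics/crop.png

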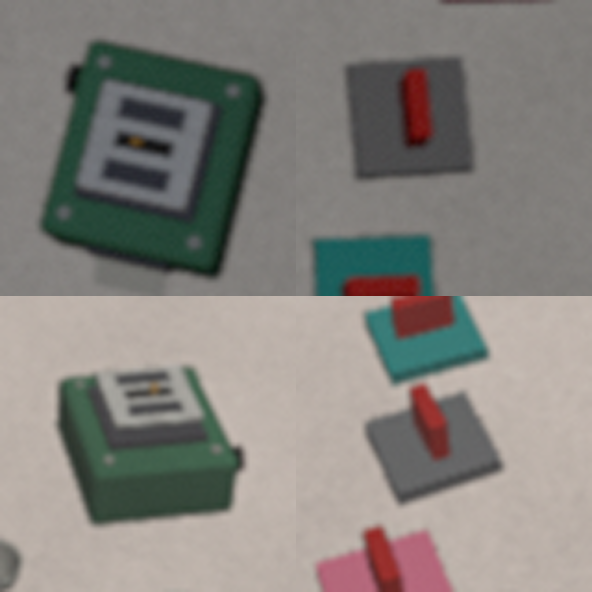

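The crops confirm the plain grey plate with the upright red handle as the cover (its neighbours are turquoise and pink). The mill's chute points to the bottom of the top image, so its yaw is about -12°. The brass pin shows left of the slot's centre, on its +y side. I'll look at the mill from close by first, on the way to the cover.

```bash
python3 -m handwheel '[[0.6,-1,0.1,0,0,0.09,94],[0.6,-1,0.1,0,0,0.09,94],[0.6,-1,0.1,0,0,0.09,94],[0.6,-1,0.1,0,0,0.09,94],[0.6,-1,0.1,0,0,0.09,94],[0.6,-1,0.1,0,0,0.09,94]]'
python3 -m handwheel '[[0.6,-1,0.1,0,0,0.09,94],[0.6,-1,0.1,0,0,0.09,94],[0.6,-1,0.1,0,0,0.09,94],[0.6,-1,0.1,0,0,0.09,94],[0.6,-1,0.1,0,0,0.09,94],[0.6,-1,0.1,0,0,0.09,94],[0.6,-1,0.1,0,0,0.09,94]]'
python3 - <<'E'
from cell import *
import cv2,pickle
f=grab_frame("wrist");pickle.dump(f,open('w1.pkl','wb'));cv2.imwrite('pics/w1.png',f['color'])
E
```

```text
clock: 0.75
tcp_pos: [0.3125, 0.4189, 0.2428]
orientation: [180.0, 0.1, 165.2]
force: [-1.2, 0.6, 0.3]
opening: 1.0
grasp_force: 0.0
clock: 1.45
tcp_pos: [0.4306, 0.2217, 0.2622]
orientation: [180.0, -0.0, 168.0]
force: [0.8, -0.1, 0.1]
opening: 0.999
grasp_force: 0.0
```

View pics/w1.png

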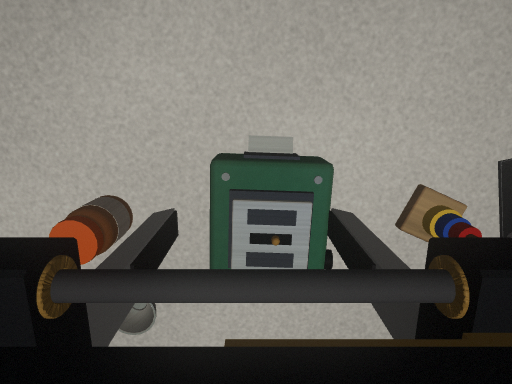

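The wrist view shows the mill square in the image, with the deck's left and right edges at columns 232 and 309 and the pin at (276,241) in the middle slot. I'll take a second view with a baseline.

```bash
python3 -m handwheel '[[0.3,-0.25,0,0,0,0,94],[0.3,-0.25,0,0,0,0,94],[0.3,-0.25,0,0,0,0,94],[0.3,-0.25,0,0,0,0,94]]' | tail -5
python3 - <<'E'
from cell import *
from h import *
import pickle
g=grab_frame("wrist");pickle.dump(g,open('w2.pkl','wb'));f=pickle.load(open('w1.pkl','rb'))
def brass(im):
    h=cv2.cvtColor(im,cv2.COLOR_BGR2HSV);return ((h[...,0]>8)&(h[...,0]<25)&(h[...,1]>150)&(h[...,2]>60)).astype(np.uint8)
p0=onz(f,(276,241),.11);print('pin',p0)
P=[]
for k in(f,g):
    u=proj(k,p0).astype(int);b=blobs(k,brass(k['color']),(u[0]-15,u[1]-15,u[0]+15,u[1]+15),4)
    print(u,[(x[0],x[1]) for x in b]);P.append(b[0][1])
print('tri pin',tri(f,P[0],g,P[1]),[onz(k,p,.108) for k,p in zip((f,g),P)])
for k in(f,g):
    hsv=cv2.cvtColor(k['color'],cv2.COLOR_BGR2HSV)
    m=((hsv[...,1]<40)&(hsv[...,2]>125)).astype(np.uint8)
    u=proj(k,p0).astype(int);w=m.copy();w[green(k['color'])>0]=0
    b=[x for x in blobs(k,w,(u[0]-60,u[1]-60,u[0]+60,u[1]+70),300)]
    for x in b[:2]:
        r=cv2.minAreaRect(x[2]);print('deck',x[0],np.array([onz(k,q,.1)[:2] for q in cv2.boxPoints(r)]).round(4).tolist(),onz(k,r[0],.1).round(4))
    dk=((hsv[...,2]<75)&(hsv[...,1]<90)).astype(np.uint8)
    for x in blobs(k,dk,(u[0]-45,u[1]-45,u[0]+45,u[1]+50),150):
        r=cv2.minAreaRect(x[2]);print('slot',x[0],x[1].round(1),r,onz(k,r[0],.1).round(4))
cv2.imwrite('pics/w2.png',g['color'])
E
```

```text
tcp_pos: [0.49, 0.1727, 0.2619]
orientation: [180.0, -0.1, 168.2]
force: [-0.1, -0.8, 0.6]
opening: 1.0
grasp_force: 0.0
pin [0.5057032  0.23397879 0.11      ]
[276 241] [(np.int32(42), array([275.38095238, 241.14285714]))]
[310 181] [(np.int32(39), array([310.15384615, 182.33333333]))]
tri pin (array([0.50745631, 0.23341782, 0.1065061 ]), np.float64(0.00048409678586254815)) [array([0.50661467, 0.23325403, 0.108     ]), array([0.50723758, 0.23338719, 0.108     ])]
deck 3112 [[0.5326, 0.1764], [0.4529, 0.1965], [0.473, 0.281], [0.5541, 0.2656]] [0.5021 0.2301 0.1   ]
deck 960 [[0.5739, 0.1478], [0.6039, 0.2883], [0.6134, 0.2869], [0.5832, 0.1455]] [0.5936 0.2171 0.1   ]
slot 1984 [275.6 279.5] ((275.5, 277.5), (89.0, 25.0), 0.0) [0.5555 0.2245 0.1   ]
slot 730 [271.3 217. ] ((271.17218017578125, 217.00592041015625), (48.109336853027344, 15.094478607177734), 1.9749339818954468) [0.4806 0.2341 0.1   ]
slot 669 [269.1 259.4] ((269.3179931640625, 259.4606018066406), (47.107177734375, 14.09217357635498), 1.9091522693634033) [0.5312 0.2219 0.1   ]
slot 466 [271.2 200.6] ((272.0, 221.0), (50
[... 309 characters left out ...]
.5595, 0.1566], [0.5798, 0.2529], [0.5945, 0.2507], [0.574, 0.1535]] [0.5769 0.2034 0.1   ]
slot 816 [305.6 156.8] ((305.58355712890625, 156.74383544921875), (50.74298858642578, 16.39616584777832), 2.12109637260437) [0.4805 0.2343 0.1   ]
slot 747 [301.8 203.3] ((302.2458801269531, 203.36097717285156), (49.003440856933594, 15.43386173248291), 2.12109637260437) [0.5312 0.222  0.1   ]
slot 538 [340.7 220.5] ((340.5, 219.5), (21.0, 27.0), 90.0) [0.5587 0.261  0.1   ]
slot 427 [303.  180.4] ((303.94537353515625, 180.4209747314453), (43.890628814697266, 11.683670043945312), 2.2025980949401855) [0.5058 0.2283 0.1   ]
slot 292 [312.7 137.4] ((306.5, 138.0), (4.0, 83.0), 90.0) [0.461  0.2386 0.1   ]
```

View pics/w2.png

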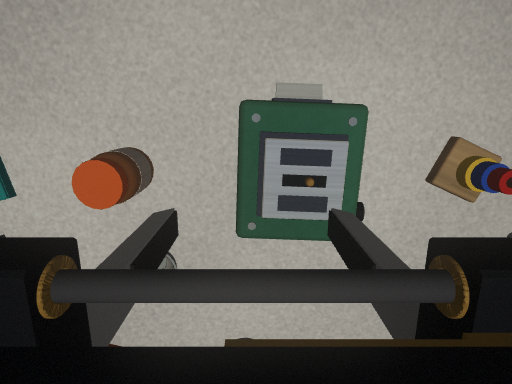

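The wrist view again shows the deck, with the pin at (310,182). Both views agree: deck centre (0.506, 0.228), mill yaw about -13.6°, pin (0.507, 0.2334), 5 mm to the +y side. The triangulated pin height of 0.1065 fits a deck at 0.100. Next, the cover.

```bash
for i in 1 ; do :; done
python3 -m handwheel '[[0.125,-0.715,-0.05,0,0,0.175,94],[0.125,-0.715,-0.05,0,0,0.175,94],[0.125,-0.715,-0.05,0,0,0.175,94],[0.125,-0.715,-0.05,0,0,0.175,94]]' | tail -1
python3 -m handwheel '[[0.125,-0.715,-0.05,0,0,0.175,94],[0.125,-0.715,-0.05,0,0,0.175,94],[0.125,-0.715,-0.05,0,0,0.175,94],[0.125,-0.715,-0.05,0,0,0.175,94]]' |tail -1
python3 -m handwheel '[[0.125,-0.715,-0.05,0,0,0.175,94],[0.125,-0.715,-0.05,0,0,0.175,94],[0.125,-0.715,-0.05,0,0,0.175,94],[0.125,-0.715,-0.05,0,0,0.175,94],[0.125,-0.715,-0.05,0,0,0.175,94]]' 
python3 - <<'E'
from cell import *
from h import *
import pickle
f=grab_frame("wrist");pickle.dump(f,open('w3.pkl','wb'));cv2.imwrite('pics/w3.png',f['color'])
u=proj(f,[.572,-.259,.055]);print(u)
for b in blobs(f,red(f['color']),(0,0,512,384),60):print(b[0],b[1],cv2.minAreaRect(b[2]),onz(f,b[1],.06))
E
```

```text
grasp_force: 0.0
grasp_force: 0.0
clock: 3.25
tcp_pos: [0.5661, -0.2556, 0.2322]
orientation: [179.9, -0.0, -176.8]
force: [0.1, 0.6, -0.3]
opening: 1.001
grasp_force: 0.0
[247.74890187 178.60926362]
1049 [293.31458532  32.64728313] ((293.4481201171875, 32.693397521972656), (57.510887145996094, 18.287071228027344), 2.4895529747009277) [ 0.4176288  -0.22074258  0.06      ]
768 [248.99739583 178.56770833] ((249.0, 178.5), (51.0, 14.0), 90.0) [ 0.57081885 -0.25759201  0.06      ]
218 [175.54587156 310.30275229] ((175.5, 310.5), (15.0, 13.0), 90.0) [ 0.74409103 -0.34051872  0.06      ]
```

View pics/w3.png

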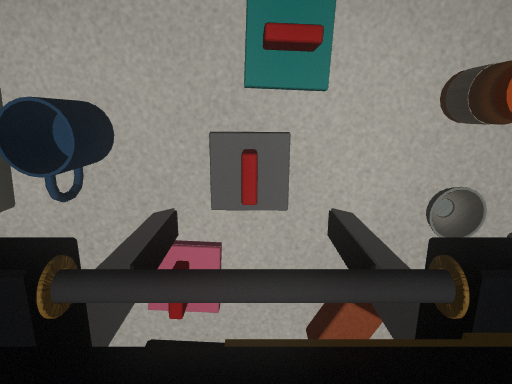

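The grey cover sits square in the wrist image, with its plate from (210,132) to (289,210) and its handle at (249,178). The turquoise one at (293,37) and the pink one at (180,285) stay clear. I'll shift sideways a little and down for the second view.

```bash
python3 -m handwheel '[[0.1,-0.15,-0.25,0,0,0,94],[0.1,-0.15,-0.25,0,0,0,94],[0.1,-0.15,-0.25,0,0,0,94],[0.1,-0.15,-0.25,0,0,0,94]]' | sed -n 2,3p
python3 - <<'E'
from cell import *
from h import *
import pickle
g=grab_frame("wrist");f=pickle.load(open('w3.pkl','rb'))
P=[]
for k in(f,g):
    u=proj(k,[.572,-.259,.04]).astype(int);box=(max(u[0]-75,0),max(u[1]-75,0),u[0]+75,u[1]+75)
    b=min(blobs(k,red(k['color']),box,100),key=lambda b:np.hypot(*(b[1]-u)))
    r=cv2.minAreaRect(b[2]);P.append(r[0])
    hsv=cv2.cvtColor(k['color'],cv2.COLOR_BGR2HSV);m=((hsv[...,2]<110)&(hsv[...,1]<60)).astype(np.uint8)|red(k['color'])
    m=cv2.morphologyEx(m,cv2.MORPH_OPEN,np.ones((5,5),np.uint8))
    h=min(blobs(k,m,box,2000),key=lambda b:np.hypot(*(b[1]-u)))
    q=cv2.minAreaRect(h[2]);print('red',r,'plate',q)
    e=np.array([onz(k,c,.018) for c in cv2.boxPoints(q)]);print(e[:,:2].round(4).tolist(),onz(k,q[0],.018).round(4),np.linalg.norm(e-np.roll(e,1,0),axis=1).round(3))
    x,y,w,hh=cv2.boundingRect(b[2]);print('handle top back/front rows',y,y+hh,onz(k,(r[0][0],y+hh),.062),onz(k,r[0],.062))
print('tri',tri(f,P[0],g,P[1]))
E
```

```text
tcp_pos: [0.586, -0.2861, 0.1835]
orientation: [-180.0, 0.0, -176.8]
red ((249.0, 178.5), (51.0, 14.0), 90.0) plate ((249.0, 171.0), (78.0, 80.0), 90.0)
[[0.5243, -0.3094], [0.5189, -0.2117], [0.6185, -0.2034], [0.6241, -0.3071]] [ 0.57  -0.258  0.018] [0.1   0.098 0.1   0.104]
handle top back/front rows 153 205 [ 0.6012005  -0.25596962  0.062     ] [ 0.57031953 -0.25759869  0.062     ]
red ((281.9999694824219, 169.99998474121094), (17.999996185302734, 59.99999237060547), 0.0) plate ((278.5, 162.0), (90.0, 93.0), 90.0)
[[0.5244, -0.3098], [0.5189, -0.212], [0.6175, -0.201], [0.6233, -0.3058]] [ 0.5693 -0.2573  0.018 ] [0.099 0.098 0.099 0.105]
handle top back/front rows 140 201 [ 0.60068567 -0.25523085  0.062     ] [ 0.57017876 -0.25761576  0.062     ]
tri (array([ 0.57020393, -0.25761961,  0.06223229]), np.float64(0.00013658708339133236))
```

The handle's triangulated top is at z = 0.062, as it should be. Its centre is (0.570, -0.2577) and its yaw matches the tool's.

```bash
python3 -m handwheel '[[-0.08,0.142,0,0,0,0,60],[-0.08,0.142,0,0,0,0,60],[-0.08,0.142,-0.25,0,0,0,60],[-0.08,0.142,-0.5,0,0,0,50],[-0.08,0.142,-0.7,0,0,0,50],[-0.08,0.142,-0.7,0,0,0,50],[-0.08,0.142,-0.7,0,0,0,50]]'
```

```text
clock: 4.45
tcp_pos: [0.5706, -0.2596, 0.0442]
orientation: [-179.9, 0.1, -176.9]
force: [0.1, -0.6, 0.1]
opening: 0.533
grasp_force: 0.0
```

```bash
python3 -m handwheel '[[0,0.009,-0.005,0,0,0,50],[0,0.009,-0.005,0,0,0,20],[0,0.009,-0.005,0,0,0,5],[0,0.009,-0.005,0,0,0,5],[0,0.009,-0.005,0,0,0,5],[0,0.009,-0.005,0,0,0,5],[0,0.009,-0.005,0,0,0,5]]' 30
python3 -m handwheel '[[0,0,0,0,0,0,5],[0,0,0.1,0,0,0,5],[0,0,0.2,0,0,0,5],[0,0,0.4,0,0,0,5],[0,0,0.6,0,0,0,5],[0,0,0.8,0,0,0,5],[0,0,0.8,0,0,0,5]]'
```

```text
clock: 5.15
tcp_pos: [0.57, -0.2578, 0.0419]
orientation: [-180.0, 0.0, -176.9]
force: [-0.6, -0.8, 2.8]
opening: 0.187
grasp_force: 30.0
clock: 5.85
tcp_pos: [0.5724, -0.2589, 0.2076]
orientation: [-179.6, 0.5, -176.9]
force: [0.7, -0.7, -2.0]
opening: 0.191
grasp_force: 30.0
```

The cover is lifted (opening 18 mm, weight felt). Next, carry it over to the mill and take a wrist look at the handle.

```bash

python3 -m handwheel '[[-0.11,0.82,0,0,0,-0.193,5],[-0.11,0.82,0,0,0,-0.193,5],[-0.11,0.82,0,0,0,-0.193,5],[-0.11,0.82,0,0,0,-0.193,5]]' | tail -1
python3 -m handwheel '[[-0.11,0.82,0,0,0,-0.193,5],[-0.11,0.82,0,0,0,-0.193,5],[-0.11,0.82,0,0,0,-0.193,5],[-0.11,0.82,0,0,0,-0.193,5]]' |tail -1
python3 -m handwheel '[[-0.11,0.82,0,0,0,-0.193,5],[-0.11,0.82,0,0,0,-0.193,5],[-0.11,0.82,0,0,0,-0.193,5],[-0.11,0.82,0,0,0,-0.193,5],[-0.11,0.82,0,0,0,-0.193,5],[-0.11,0.82,0,0,0,-0.193,5]]'
python3 - <<'E'
from cell import *
from h import *
f=grab_frame("wrist");cv2.imwrite('pics/w4.png',f['color']);s=sense();print(s['tcp_pos'],s['orientation'])
z=s['tcp_pos'][2]
for b in blobs(f,red(f['color']),(180,80,340,384),100):print(b[0],cv2.minAreaRect(b[2]),onz(f,cv2.minAreaRect(b[2])[0],z+.02))
E
```

```text
grasp_force: 30.0
grasp_force: 30.0
clock: 7.25
tcp_pos: [0.5037, 0.2336, 0.2003]
orientation: [-179.9, -0.1, 166.5]
force: [0.4, 0.2, -2.4]
opening: 0.19
grasp_force: 30.0
[0.50389406 0.23319013 0.20061374] [-1.79930448e+02 -5.37598212e-02  1.66471558e+02]
2658 ((252.5, 227.0), (82.0, 35.0), 90.0) [0.49253801 0.23741097 0.22061374]
```

View pics/w4.png

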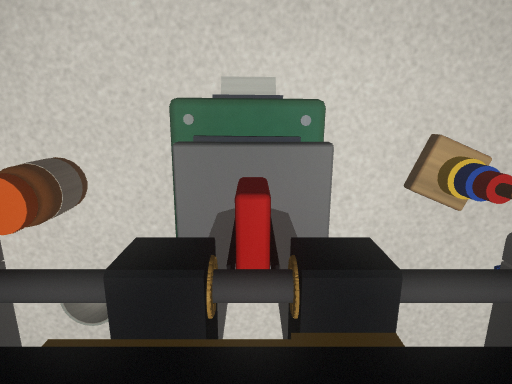

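The cover hangs level and square in the grip: its front edge is at row 142, columns 173-332, parallel to the mill. Lowering now.

```bash
python3 -m handwheel '[[0.016,0,-0.1,0,0,0,5],[0.016,0,-0.2,0,0,0,5],[0.016,0,-0.2,0,0,0,5],[0.016,0,-0.2,0,0,0,5]]'
python3 -m handwheel '[[0,0,-0.02,0,0,0,5],[0,0,-0.04,0,0,0,5],[0,0,-0.055,0,0,0,5],[0,0,-0.07,0,0,0,5],[0,0,-0.07,0,0,0,5]]'
```

```text
clock: 7.7
tcp_pos: [0.5072, 0.2334, 0.1614]
orientation: [-180.0, -0.0, 166.4]
force: [0.4, 1.0, -2.5]
opening: 0.187
grasp_force: 30.0
clock: 8.2
tcp_pos: [0.5066, 0.2346, 0.147]
orientation: [-180.0, -0.0, 166.6]
force: [-0.7, 0.3, -3.3]
opening: 0.192
grasp_force: 30.0
```

There's no contact at an underside height of 0.105, so the hole is already over the pin. Carrying on down to the deck.

```bash
python3 -m handwheel '[[0,0,-0.015,0,0,0,5],[0,0,-0.025,0,0,0,5],[0,0,-0.025,0,0,0,5],[0,0,-0.025,0,0,0,5]]'
python3 -m handwheel '[[0,0,-0.01,0,0,0,5],[0,0,-0.01,0,0,0,5],[0,0,-0.01,0,0,0,5],[0,0,-0.01,0,0,0,5]]'
python3 - <<'E'
from cell import *
import cv2
cv2.imwrite('pics/s5.png',cv2.resize(grab_frame("scene")['color'][130:240,240:390],None,fx=4,fy=4,interpolation=2))
E
```

```text
clock: 8.6
tcp_pos: [0.5067, 0.2343, 0.1421]
orientation: [-179.9, -0.0, 166.6]
force: [-0.4, -2.1, -2.7]
opening: 0.19
grasp_force: 30.0
clock: 9.0
tcp_pos: [0.5068, 0.2343, 0.1408]
orientation: [-179.9, -0.0, 166.6]
force: [-4.4, -3.9, 1.7]
opening: 0.192
grasp_force: 30.0
```

View pics/s5.png

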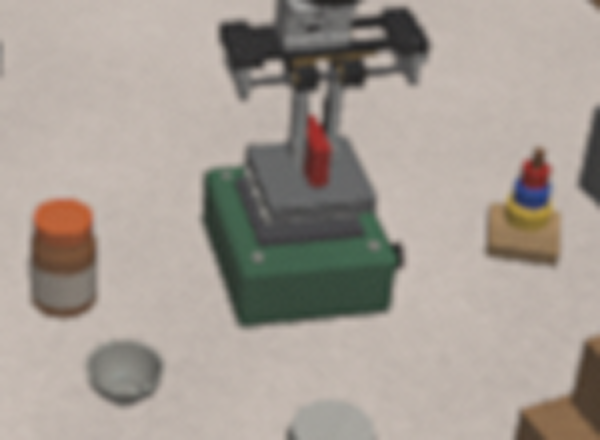

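The cover sits flush on the deck (underside at about 0.099, spring load of about 4 N). The scene view shows the plate level on the deck. I'll ease the sideways load and press down in small steps.

```bash
python3 -m handwheel '[[-0.003,-0.004,0,0,0,0,5],[-0.003,-0.004,-0.01,0,0,0,5],[-0.003,-0.004,-0.02,0,0,0,5],[-0.003,-0.004,-0.03,0,0,0,5],[-0.003,-0.004,-0.04,0,0,0,5],[-0.003,-0.004,-0.045,0,0,0,5],[-0.003,-0.004,-0.045,0,0,0,5]]' 45
```

```text
clock: 9.75
tcp_pos: [0.5068, 0.2342, 0.132]
orientation: [179.9, 0.0, 166.5]
force: [-3.2, -0.2, 5.4]
opening: 0.19
grasp_force: 45.0
```

```bash
python3 -m handwheel '[[-0.002,0,-0.007,0,0,0,5],[-0.002,0,-0.014,0,0,0,5],[-0.002,0,-0.018,0,0,0,5],[-0.002,0,-0.018,0,0,0,5],[-0.002,0,-0.018,0,0,0,5],[-0.002,0,-0.018,0,0,0,5]]'
```

```text
clock: 10.35
tcp_pos: [0.5068, 0.2342, 0.1299]
orientation: [179.9, 0.1, 166.6]
force: [-5.2, -1.3, 12.1]
opening: 0.192
grasp_force: 45.0
```

```bash
python3 -m handwheel '[[0,0,-0.005,0,0,0,5],[0,0,-0.01,0,0,0,5],[0,0,-0.01,0,0,0,5],[0,0,-0.01,0,0,0,5],[0,0,-0.01,0,0,0,5]]'
python3 - <<'E'
from cell import *
from h import *
f=grab_frame("wrist");s=sense();print(s['tcp_pos'],s['force'])
c=cv2.resize(grab_frame("scene")['color'][130:240,240:390],None,fx=4,fy=4,interpolation=2);cv2.imwrite('pics/s6.png',c)
E
```

```text
clock: 10.85
tcp_pos: [0.5069, 0.2342, 0.1298]
orientation: [180.0, 0.1, 166.6]
force: [-11.0, -2.9, 23.4]
opening: 0.185
grasp_force: 45.0
[0.50691875 0.23423709 0.12978163] [-9.83465894 -2.3574672  23.27314199]
```

View pics/s6.png

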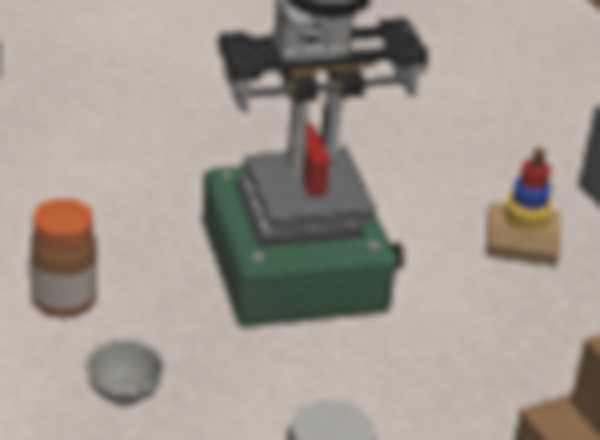

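The deck has bottomed: the push rose to about 25 N with no further travel, and the TCP is 12 mm below the flush height. The picture shows the deck lowered with the cover flush and still gripped. Handing in.

```bash
python3 -c "
from cell import *
print(job_done())"
```

```text
the job is handed in; nothing more can be done
None
```

The cover is seated over the pin and held fully down at about 25 N, still gripped, with the other items untouched; I handed the job in at about 11 s, and no verdict was returned.

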